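# Gauge pin through both bushings of an inspection fixture

### The arm

A 7-joint arm with a two-finger parallel gripper is mounted at the origin on the work surface. World frame = base frame: x ahead of the robot, y to its left, z up, the work surface at z = 0. Lengths are in m, angles in rad, forces in N, time in s.
With the tool pointing down it reaches from about 0.35 to 0.775 m from the base axis. Payload 3.1 kg.
Tool frame: the origin (TCP) lies midway between the tips of the shut fingers; the grasp point (between the pads) lies 19 mm behind it; z points along the fingers, y is the line along which they close (so a half turn about z gives the same grasp; the last joint's range is limited). The gripper opens to 85 mm and grips with 20 to 120 N. Pads are 22 mm wide; open, the fingers measure 114 mm over their backs; the gripper's body (76 mm by 85 mm) begins 54 mm behind the grasp point. The pads swing forward as they close: fully open they stand 13 mm farther back than shut.
Start: joints at [-1.319, 0.311, 0.014, 1.512, -0.004, 1.319, -0.027], TCP at [0.159, 0.526, 0.231] pointing down, gripper open.
Joint ranges: [-2.7, 2.7], [-0.3, 1.91], [-1.27, 1.3], [0.12, 2.57], [-1.44, 4.58], [0.2, 2.03], [-3.05, 3.05]. Speed limits (rad/s): [2.79, 2.79, 3.14, 3.14, 3.14, 3.14, 3.14].

### API

Orientations are given as a rotation vector (axis times angle).
In Python, from cell import arm, eyes, monitor, job gives the robot as it stands (arm), with the cameras (eyes), the readings (monitor) and the job (job).
- The arm moves only by the tool shift_gripper, called after "Request:" as name(argument=value, ...), one argument or row to a line, values as JSON. Schema: {"type":"object","properties":{"motion":{"type":"array","items":{"type":"object","properties":{"pos":{"type":"array","items":{"type":"number"},"minItems":3,"maxItems":3},"r":{"type":"array","items":{"type":"number"},"minItems":3,"maxItems":3}},"additionalProperties":false},"minItems":1,"maxItems":8},"aperture":{"type":"number"},"grip_n":{"type":"number"},"only":{"type":"string"},"quiet":{"type":"boolean"},"lines":{"type":"string"}},"required":["motion"],"additionalProperties":false}. motion is a list of rows, 1 to 8 of them, each an object with the fields pos (a list: dx, dy, dz in fractions of the full range, 1 being 80 cm), r (a list: a rotation vector rx, ry, rz in parts of the range, where 1.0 means 2 rad); a field left out counts as zero; each row shifts and turns the commanded pose from where the row before left it, along the tool's axes as they then stand; what a row does not reach is not made up. A row lasts 1/10 s, in which the tool goes at most 0.05 m and 0.15 rad, less where a joint would pass 70% of its speed; a pose out of reach is approached as far as the arm can. aperture is the opening from 0.0 (shut) to 1.0 (fully open), set as the call begins (left out keeps the last). The fingers move at their own pace and stop on an object; grip_n is the grip in N (left out, the last holds). Time passes only in rows, so rows that do not move let the fingers close. The tool returns the time, the measured TCP pose, the force, the opening and the grip force at its end. only (a regular expression) keeps the lines of the reply that match it, lines (a string "A,B") keeps lines A to B, and quiet returns only ok. A shift or turn number past 1, either way, is cut back to 1. Input that does not fit is refused with a message, and nothing moves.
- monitor.sense(): the state, without advancing time (a new reading comes with each control period).
- eyes.capture(name): name is "side" or "top"; returns (picture, depth): 420x560x3 uint8, blue, green, red; 420x560 float32, m along the optical axis (not along the pixel's ray), 0 where there is no reading.
- eyes.camera_model(name): a dict with "mtx" (3x3 intrinsics, pixels), "distortion" ([k1, k2, p1, p2, k3] as OpenCV has them; the pictures are not rectified), "R" (3x3) and "t" (3): a world point X has camera coordinates R X + t. Camera axes: x right, y down, z forward; pixel columns grow to the right and rows downward; lengths in m; the calibration is good to about 2 mm. A picture is of the moment at which its call begins. camera_model takes no time and is no camera call.
- job.job_done(): hands the job in; it is judged then, once.
The state is a dict: "clock": time; "joint_positions": joint angles; "dq": joint speeds; "joint_torque": joint torques, N m; "position": TCP position; "tool_rot": TCP orientation; "force": force on the tool from outside, world axes, zero at the start; "moment": the same for the moment, N m; "width": opening from 0.0 (shut) to 1.0 (fully open); "finger_force": force on a finger pad.
Only numpy, scipy, OpenCV 4.12 (cv2) and the standard library are available. Lean on these libraries where they do the work, as an engineer would, in place of code of your own. Each camera call takes 0.05 s, during which the arm holds its last target. There are 200 camera calls.

### The job

Flip open the yellow cap in the tube rack, draw out the red-headed gauge pin and thread it down through the upper and then the lower brass bushing of the grey fixture. Finish still gripping it, upright, at rest and not pressing hard on the fixture, with its tip showing below the lower bushing and the underside of its red head held about 12 mm above the upper one, ready for inspection; do not let go. Leave the blue caps shut and the other loose things on the bench where they are.

Things in the scene. Friction and masses are not known exactly. Their poses are not given: they have to be found in the camera images.
- rack: Grey tube rack, fixed, 240 mm long (its y), 70 mm deep, 70 mm high; origin under its centre. It holds three like tubes with flip caps, 70 mm apart along its y; tubes' and rack's axes are parallel. Which place holds the yellow-capped tube varies.
- tube_yellow: Clear tube with the yellow cap, fixed upright: 30 mm across, 120 mm tall, rim 126 mm above the table. Origin: centre of its underside; z up, +x towards the cap's hinge, -x towards the cap's tab. A white collar (33 mm across) flush with the rim has a 10.4 mm hole in which the pin hangs by its head.
- cap_yellow (a joint): Angle of the yellow cap: 0 shut, grows as it swings up and back, stop at 2.2 rad; may start slightly ajar (up to 0.12). A light friction hinge (0.02 N m): it stays where it is left.
- cap_yellow_hinge (a point): On the yellow cap's hinge axis (parallel to the tube's y), 17.5 mm from the tube's axis on its +x side, at rim height (126 mm above the table). The cap is a hollow hood 35 mm across and 23 mm high (roof 3 mm, wall 2 mm) that stands on the rim over the pin's head.
- cap_yellow_tab (a point): Point to pinch on the yellow cap's tab, 13 mm outside the cap's wall; moves with the cap. The tab is a flat tongue 11 mm wide (along the tube's y), 6 mm thick, reaching 21 mm out from the wall, level with the cap's roof. Shut, this point is 48 mm from the hinge towards the tube's -x and 20 mm above it.
- pin: Gauge pin: steel shank 8 mm across, 105 mm long, tip chamfered 2.5 mm; red round head 14 mm across, 18 mm tall on top; 123 mm in all, about 55 g. Origin: centre of the tip's end; z runs up the axis to the head. At the start it hangs upright in the yellow tube, head's underside on the collar at rim height (tip 21 mm above the table), the head hidden by the cap.
- fixture: Bushing fixture, fixed: aluminium base 125 x 84 x 12 mm, 130 mm column on its +x side (towards the robot), two grey arms reaching to -x with a brass bushing each, both on one upright axis. Origin: on that axis at table height. Each bushing: boss 36 mm across, 16 mm high, bore 10.4 mm, conical lead-in at the top 18 mm wide, 4 mm deep. Nothing stands higher than the upper bushing.
- upper_mouth (a point): Centre of the upper bushing's top face, 130 mm above the table (its underside is at 114 mm).
- lower_mouth (a point): Centre of the lower bushing's top face, 66 mm above the table (its underside is at 50 mm). The top of the fixture's base lies at 12 mm.
- cap_blue_a (a joint): Angle of a blue cap (same tube and cap as the yellow one), 0 shut; leave it shut.
- cap_blue_b (a joint): Angle of the other blue cap, 0 shut; leave it shut.
- beaker_a: Clear plastic beaker, loose, mouth down, 72 mm across at the table and 75 mm tall; origin at the table under its centre. Leave alone.
- beaker_b: A second beaker like it, loose. Leave alone.
- caliper: Steel caliper with a black slide lying flat, 220 mm long along its x, 12 mm high, loose; origin under its middle. Leave alone.
- driver: Screwdriver lying along its x, 170 mm long, loose. Leave alone.
- spare_bushing: Brass bushing standing loose on the table, 23 mm across, 16 mm high; origin under its centre. Leave alone.

How it is judged:
On the way, in this order (a step that is already met when the one before it is completed fails the run):
1. the yellow cap is flipped open (beyond 1.3 rad) with the pin still in the tube (value of joint cap_yellow above 1.3 rad and height (world z) of pin below 0.05 m), for 0.2 s.
2. the gripped pin is drawn right out of the tube (height (world z) of pin above 0.13 m and contact force between pin and the fingers above 1 N), for 0.1 s.
3. the pin is through the upper bushing: its tip is in the gap between the bushings, on their axis (height (world z) of pin between 0.05 and 0.112 m and horizontal distance between pin and upper_mouth below 0.006 m), for 0.05 s.
At the end, for the whole second after the job is handed in: Still gripped (over 1 N), at rest (under 20 mm/s), upright (0.06 rad); tip within 4 mm of the bushings' axis and 3 to 20 mm below the lower bushing, so the head is 5 to 22 mm above the upper one; under 12 N between pin and fixture (height (world z) of pin between 0.03 and 0.047 m and horizontal distance between pin and lower_mouth below 0.004 m and angle between pin's own z axis and vertical below 0.06 rad and contact force between pin and the fingers above 1 N and linear speed of pin below 0.02 m/s and contact force between pin and fixture below 12 N); the arm keeps its last pose, push and grip.
It fails at once if a blue cap is opened by more than 0.3 rad (value of joint any of cap_blue_a, cap_blue_b above 0.3 rad).
It fails at once if a beaker, the caliper, the screwdriver or the spare bushing is moved by more than 30 mm (distance of any of beaker_a, beaker_b, caliper, driver, spare_bushing from where it was at the start of the episode above 0.03 m).
It also fails if it takes over 61 s, if anything falls off the work surface, if the arm or the gripper's body presses on something with over 40 N, if the wrist force passes 120 N, or if a joint passes its speed limit or range.

## Working session

There is one attempt and no reset: what is moved stays moved. The work goes in short steps, Python scripts to look and compute and a tool call to move; the robot and the scene stay as the last step left them, time stands still between calls to the robot, and variables do not carry over. Pictures are saved under pics/ and viewed, at most 10 in all, crops included, and the job is handed in when it is done.

```bash
ls; mkdir -p pics; python3 - <<'E'
from cell import arm, eyes, monitor, job
import cv2,numpy as np
s=monitor.sense();print({k:np.round(v,3) for k,v in s.items()})
for n in("side","top"):
    p,d=eyes.capture(n);cv2.imwrite(f"pics/{n}0.png",p);np.savez(f"{n}0.npz",p=p,d=d)
    m=eyes.camera_model(n);print(n,{k:np.round(v,3).tolist() for k,v in m.items()}, (-np.array(m["R"]).T@m["t"]).round(3))
E
```

```text
cell.py
pics
{'clock': np.float64(0.0), 'joint_positions': array([-1.319,  0.312,  0.014,  1.513, -0.004,  1.319, -0.027]), 'dq': array([-0.   ,  0.   ,  0.001,  0.   ,  0.001,  0.002,  0.001]), 'joint_torque': array([ 0.0000e+00, -3.7992e+01,  1.4600e-01, -2.3059e+01,  1.2000e-02,
        1.4000e-02, -0.0000e+00]), 'position': array([0.159, 0.526, 0.23 ]), 'tool_rot': array([-0.46 , -3.108,  0.004]), 'force': array([-0.544, -0.308, -0.518]), 'moment': array([ 0.01 , -0.055, -0.011]), 'finger_force': np.float64(0.0), 'width': np.float64(1.001)}
side {'mtx': [[388.969, 0.0, 277.106], [0.0, 388.969, 211.824], [0.0, 0.0, 1.0]], 'distortion': [0.004, 0.0, 0.0, 0.0, 0.0], 'R': [[0.987, -0.157, -0.017], [-0.126, -0.716, -0.687], [0.096, 0.68, -0.727]], 't': [-0.558, 0.158, 1.127]} [ 0.463 -0.741  0.918]
top {'mtx': [[488.438, 0.0, 278.949], [0.0, 488.438, 208.088], [0.0, 0.0, 1.0]], 'distortion': [0.057, 0.0, 0.0, 0.0, 0.0], 'R': [[-0.004, -1.0, -0.016], [-0.993, 0.006, -0.121], [0.121, 0.016, -0.993]], 't': [0.017, 0.573, 1.327]} [ 0.409 -0.007  1.386]
```

View pics/side0.png

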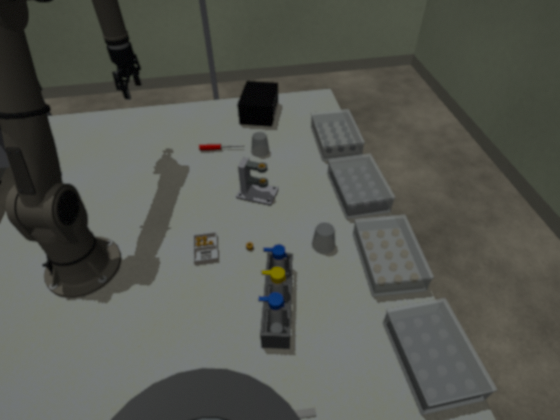

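View pics/top0.png

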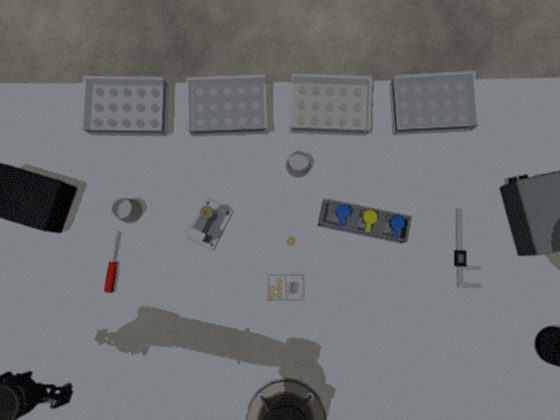

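The side view shows the yellow cap at (277,273) between blue ones at (278,251) and (276,300), with tabs pointing left towards the robot, and the fixture at (257,180). In the top view the yellow cap is at (370,217) and the fixture's upper bushing near (207,211). Next I measure these.

```bash
cat > h.py <<'E'
import cv2,numpy as np
from cell import arm, eyes, monitor, job
C={n:eyes.camera_model(n) for n in("side","top")}
for c in C.values():
    for k in c:c[k]=np.array(c[k],float)
def ray(n,uv):
    c=C[n];q=cv2.undistortPoints(np.array(uv,float).reshape(-1,1,2),c["mtx"],c["distortion"])[:,0]
    return -c["R"].T@c["t"],np.c_[q,np.ones(len(q))]@c["R"]
def plane(n,uv,z):
    o,d=ray(n,uv);return o+d*((z-o[2])/d[:,2])[:,None]
def depthpt(n,uv,dz):
    o,d=ray(n,uv);return o+d*np.array(dz).reshape(-1,1)
def tri(a,b):
    (o1,d1),(o2,d2)=ray("side",a),ray("top",b);d1=d1[0];d2=d2[0]
    s=np.linalg.lstsq(np.c_[d1,-d2],o2-o1,rcond=None)[0]
    p,q=o1+s[0]*d1,o2+s[1]*d2;return (p+q)/2,np.linalg.norm(p-q)
def proj(n,X):
    c=C[n];return cv2.projectPoints(np.array(X,float).reshape(-1,1,3),cv2.Rodrigues(c["R"])[0],c["t"],c["mtx"],c["distortion"])[0][:,0]
def hsv(p):return cv2.cvtColor(p,cv2.COLOR_BGR2HSV)
COL=dict(yellow=((24,150,90),(34,255,255)),blue=((100,150,60),(125,255,255)),brass=((10,70,50),(24,255,255)),red=((0,150,60),(8,255,255)))
def blobs(p,col,amin=15):
    m=cv2.inRange(hsv(p),*COL[col]);k,l,st,ce=cv2.connectedComponentsWithStats(m)
    return [(ce[i],st[i],l==i) for i in range(1,k) if st[i,4]>=amin]
E
python3 - <<'E'
from h import *
for n in("side","top"):
    f=np.load(n+"0.npz");p,d=f["p"],f["d"]
    for col in("yellow","blue","brass"):
        for ce,st,m in blobs(p,col):
            v,u=np.nonzero(m);X=depthpt(n,np.c_[u,v],d[m]);z=X[:,2];hi=z>np.percentile(z,90)-.006
            print(n,col,ce.round(1),st,"zmax",np.percentile(z,[50,95]).round(3),"c(hi)",X[hi].mean(0).round(4),"n",len(z))
    if n=="top":
        a=cv2.resize(p[175:265,170:260],(400,400),interpolation=cv2.INTER_CUBIC);b=cv2.resize(p[180:260,330:410],(400,400),interpolation=cv2.INTER_CUBIC)
        cv2.imwrite("pics/crop1.png",cv2.convertScaleAbs(np.hstack([a,b]),alpha=1.6))
    else:
        a=cv2.resize(p[145:215,225:295],(400,400),interpolation=cv2.INTER_CUBIC);b=cv2.resize(p[235:315,240:320],(400,400),interpolation=cv2.INTER_CUBIC)
        cv2.imwrite("pics/crop2.png",cv2.convertScaleAbs(np.hstack([a,b]),alpha=1.6))
E
```

```text
side yellow [274.9 272.3] [262 267  23  12 173] zmax [0.151 0.153] c(hi) [ 0.5275 -0.22    0.1553] n 173
side blue [276.8 250.1] [265 245  20  11 124] zmax [0.15  0.152] c(hi) [ 0.5429 -0.1511  0.1499] n 124
side blue [273.4 298.9] [260 292  24  15 211] zmax [0.15  0.152] c(hi) [ 0.5136 -0.2884  0.1536] n 211
side brass [261.5 165.3] [258 163   8   5  31] zmax [0.131 0.133] c(hi) [0.5493 0.2021 0.1314] n 31
side brass [262.5 180.2] [260 178   6   5  20] zmax [0.065 0.068] c(hi) [0.5507 0.2053 0.0658] n 20
side brass [202.3 240.8] [195 235  18  12 133] zmax [0.013 0.017] c(hi) [0.3433 0.0255 0.014 ] n 133
side brass [249.3 245.7] [246 242   7   9  50] zmax [0.015 0.02 ] c(hi) [ 0.4793 -0.016   0.0168] n 50
side brass [277.6 282.4] [271 280  15   5  20] zmax [0.126 0.13 ] c(hi) [ 0.5332 -0.2297  0.1274] n 20
top yellow [369.3 218.5] [363 210  14  22 179] zmax [0.15  0.154] c(hi) [ 0.5297 -0.2163  0.151 ] n 179
top blue [342.2 213.1] [336 205  14  21 180] zmax [0.149 0.153] c(hi) [ 0.5436 -0.1472  0.1586] n 180
top blue [396.7 224.5] [390 216  15  22 203] zmax [0.149 0.153] c(hi) [ 0.5144 -0.2848  0.1503] n 203
top brass [206.  211.7] [202 208   9   9  60] zmax [0.129 0.134] c(hi) [0.5535 0.2026 0.1306] n 60
top brass [290.  240.5] [287 237   7   8  30] zmax [0.016 0.021] c(hi) [ 0.4829 -0.0157  0.0173] n 30
```

View pics/crop1.png

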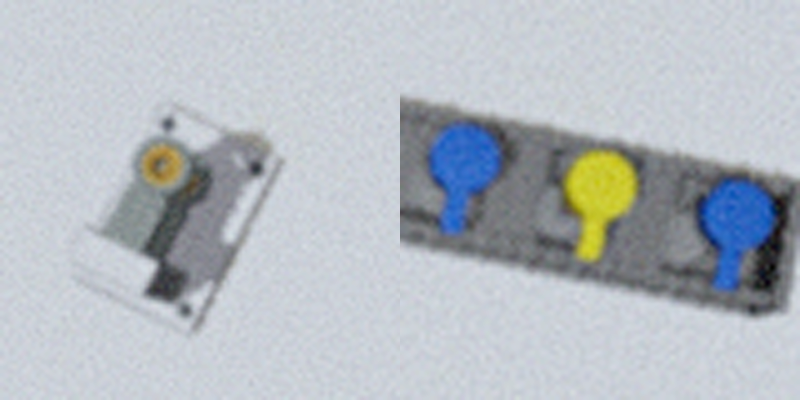

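View pics/crop2.png

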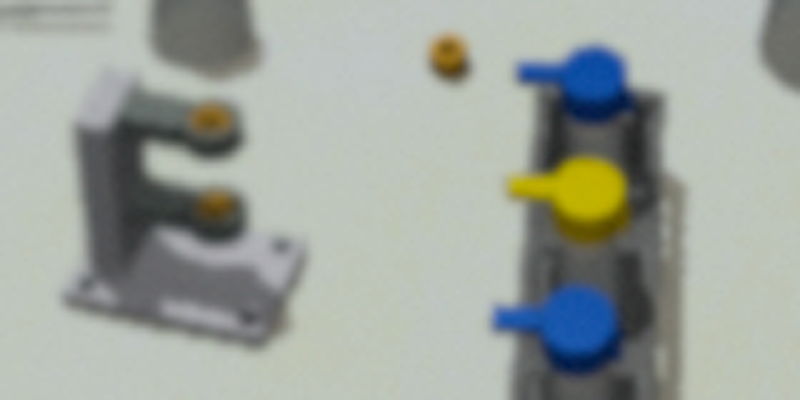

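Crop 1 and 2 show the tabs on the robot side, caps shut, and the upper bushing ring clear in both views. Now precise positions.

```bash
python3 - <<'E'
from h import *
F={n:np.load(n+"0.npz") for n in("side","top")}
def disc(n,m):   # largest inscribed circle of a cap's blob (drops the tab), 8x upsampled
    M=cv2.resize(m.astype(np.uint8)*255,None,fx=8,fy=8,interpolation=cv2.INTER_LINEAR)>127
    D=cv2.distanceTransform(M.astype(np.uint8),cv2.DIST_L2,5);v,u=np.nonzero(D>D.max()-.7)
    return np.array([u.mean(),v.mean()])/8-.4375,D.max()/8
R={}
for col in("yellow","blue"):
    for n in F:
        L=sorted(blobs(F[n]["p"],col),key=lambda b:-b[1][4])[:1 if col=="yellow" else 2]
        L.sort(key=lambda b:b[0][1])
        for i,b in enumerate(L):
            c,r=disc(n,b[2]);X=plane(n,c,.149)[0];R[col,i,n]=b[0];print(col,i,n,c.round(1),r.round(1),"disc@.149",X.round(4),"centroid@.147",plane(n,b[0],.147)[0].round(4))
for k in(("yellow",0),("blue",0),("blue",1)):
    print(k,"tri centroid",[np.round(x,4) for x in tri(R[k+("side",)],R[k+("top",)])])
# bushings
for n in F:
    for ce,st,m in blobs(F[n]["p"],"brass"):
        X=plane(n,ce,.13)[0]
        if X[1]>.15: 
            x,y,w,h=st[:4];print(n,"brass",ce.round(1),"bbox c",(x+w/2-.5,y+h/2-.5),X.round(4),plane(n,[x+w/2-.5,y+h/2-.5],.13).round(4),"@.066",plane(n,ce,.066)[0].round(4))
print(tri([261.5,165.3],[206,211.7]))
E
```

```text
yellow 0 side [277.  272.4] 5.9 disc@.149 [ 0.5329 -0.2168  0.149 ] centroid@.147 [ 0.5281 -0.2144  0.147 ]
yellow 0 top [369.6 216.9] 6.3 disc@.149 [ 0.5354 -0.2171  0.149 ] centroid@.147 [ 0.5314 -0.2166  0.147 ]
blue 0 side [278.1 250.2] 5.1 disc@.149 [ 0.5459 -0.152   0.149 ] centroid@.147 [ 0.5429 -0.1496  0.147 ]
blue 1 side [274.6 298.9] 6.9 disc@.149 [ 0.5163 -0.2865  0.149 ] centroid@.147 [ 0.5138 -0.2849  0.147 ]
blue 0 top [342.6 211.8] 6.3 disc@.149 [ 0.5488 -0.1491  0.149 ] centroid@.147 [ 0.5457 -0.1484  0.147 ]
blue 1 top [397.3 222.6] 6.5 disc@.149 [ 0.5207 -0.2859  0.149 ] centroid@.147 [ 0.516  -0.2848  0.147 ]
('yellow', 0) tri centroid [array([ 0.5295, -0.2161,  0.1497]), np.float64(0.0033)]
('blue', 0) tri centroid [array([ 0.5444, -0.1485,  0.1458]), np.float64(0.0027)]
('blue', 1) tri centroid [array([ 0.5149, -0.2848,  0.147 ]), np.float64(0.0022)]
side brass [261.5 165.3] bbox c (np.float64(261.5), np.float64(165.0)) [0.5498 0.2034 0.13  ] [[0.5502 0.2046 0.13  ]] @.066 [0.5569 0.2801 0.066 ]
top brass [206.  211.7] bbox c (np.float64(206.0), np.float64(212.0)) [0.5534 0.2022 0.13  ] [[0.5526 0.202  0.13  ]] @.066 [0.5607 0.2128 0.066 ]
(array([0.55150786, 0.20177497, 0.13135462]), np.float64(0.003354294759742975))
```

The manual's scale: shifts go in shares of 80 cm and turns go in shares of 2 rad. Converting my numbers, -0.04 m is -0.05, -0.085 rad is -0.0425.

Request:
shift_gripper(
  motion=[
    {"r": [0, 0, -0.0425]},
    {"pos": [0, 0, -0.05]},
  ],
  aperture=0.4,
  grip_n=40,
)

```text
clock: 0.3
position: [0.1579, 0.5218, 0.2648]
tool_rot: [-0.325, -3.122, 0.025]
force: [1.1, 0.0, 0.0]
width: 0.691
finger_force: 0.0
```

Converted, -0.045 m is -0.0563, -0.04 m is -0.05.

Request:
shift_gripper(
  motion=[
    {"pos": [-0.0563, -0.025, 0]},
    {"pos": [-0.0563, -0.025, 0]},
    {"pos": [-0.0563, -0.025, 0]},
    {"pos": [-0.0563, -0.025, 0]},
    {"pos": [-0.0375, -0.05, 0]},
    {"pos": [-0.0375, -0.05, 0]},
    {"pos": [-0.0375, -0.05, 0]},
    {"pos": [-0.0375, -0.05, 0]},
  ],
)

```text
clock: 1.1
position: [0.4033, 0.2274, 0.2709]
tool_rot: [-0.327, -3.124, 0.0]
force: [1.1, 0.1, 0.4]
width: 0.401
finger_force: 0.0
```

Request:
shift_gripper(
  motion=[
    {"pos": [-0.0375, -0.05, 0]},
    {"pos": [-0.0375, -0.05, 0]},
    {"pos": [-0.0375, -0.05, 0]},
    {"pos": [-0.0375, -0.05, 0]},
    {"pos": [-0.0375, -0.05, 0]},
    {"pos": [0, -0.05, 0]},
    {"pos": [0, -0.05, 0]},
    {},
  ],
)

```text
clock: 1.9
position: [0.4896, -0.0839, 0.2713]
tool_rot: [-0.348, -3.121, 0.007]
force: [0.3, 0.4, -0.6]
width: 0.402
finger_force: 0.0
```

Converted, -0.0416 m is -0.052, -0.04 m is -0.05, -0.013 rad is -0.0065.

Request:
shift_gripper(
  motion=[
    {"pos": [-0.016, -0.05, 0], "r": [0, 0, -0.0065]},
    {"pos": [-0.016, -0.05, 0]},
    {"pos": [-0.016, -0.052, 0.025]},
    {"pos": [0, 0, 0.0438]},
    {"pos": [0, 0, 0.025]},
    {},
  ],
)

```text
clock: 2.5
position: [0.5027, -0.2007, 0.1925]
tool_rot: [-0.307, -3.118, -0.004]
force: [0.2, 1.7, 0.6]
width: 0.398
finger_force: 0.0
```

```bash
python3 - <<'E'
from h import *
for n in("side","top"):
    p,d=eyes.capture(n);np.savez(n+"1.npz",p=p,d=d)
    v=proj(n,monitor.sense()["position"])[0].astype(int);a=p[max(0,v[1]-45):v[1]+45,max(v[0]-45,0):v[0]+45]
    cv2.imwrite(f"pics/{n}1.png",cv2.convertScaleAbs(cv2.resize(a,(400,400),interpolation=cv2.INTER_CUBIC),alpha=1.6));print(v)
cv2.imwrite("pics/both1.png",np.hstack([cv2.imread("pics/side1.png"),cv2.imread("pics/top1.png")]))
E
```

```text
[263 257]
[366 227]
```

View pics/both1.png

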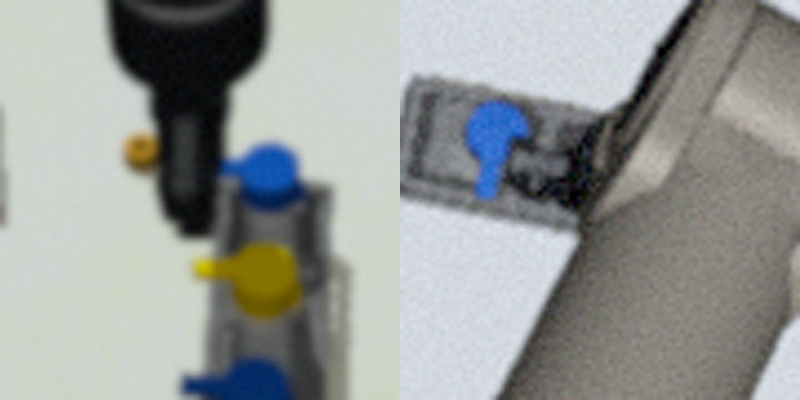

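Converted, 0.02 m is 0.025, -0.006 m is -0.0075.

Request:
shift_gripper(
  motion=[
    {"pos": [0, -0.0075, 0.025]},
    {},
    {},
  ],
)

```text
clock: 2.9
position: [0.5048, -0.208, 0.1776]
tool_rot: [0.306, 3.125, -0.0]
force: [0.5, 0.6, -0.0]
width: 0.403
finger_force: 0.0
```

Converted, 0.02 m is 0.025, -0.0035 m is -0.0044.

Request:
shift_gripper(
  motion=[
    {"pos": [0.0025, -0.0044, 0.025]},
    {"pos": [0, 0, 0.025]},
    {},
    {},
  ],
)

```text
clock: 3.3
position: [0.5023, -0.2111, 0.1375]
tool_rot: [0.306, 3.125, -0.0]
force: [-0.4, -0.6, 0.6]
width: 0.394
finger_force: 0.0
```

Request:
shift_gripper(
  motion=[
    {},
    {},
    {},
    {},
    {},
  ],
  aperture=0.0,
  grip_n=20,
)

```text
clock: 3.8
position: [0.5022, -0.2111, 0.137]
tool_rot: [0.306, 3.125, 0.0]
force: [-0.1, 1.1, 3.1]
width: 0.117
finger_force: 23.6
```

Converted, -0.0127 m is -0.0159, -0.0118 m is -0.0148.

Request:
shift_gripper(
  motion=[
    {"pos": [-0.0081, 0, -0.0148]},
    {"pos": [-0.0115, 0, -0.0123]},
    {"pos": [-0.0143, 0, -0.009]},
    {"pos": [-0.0159, 0, -0.0051]},
    {},
    {},
  ],
)

```text
clock: 4.4
position: [0.5397, -0.219, 0.1684]
tool_rot: [-0.307, -3.125, 0.0]
force: [0.1, -0.2, -1.7]
width: 0.124
finger_force: 22.2
```

Request:
shift_gripper(
  motion=[
    {"pos": [-0.0168, 0, -0.0011]},
    {"pos": [-0.0165, 0, 0.0031]},
    {"pos": [-0.0153, 0, 0.007]},
    {"pos": [-0.0081, 0, 0.006]},
    {},
    {},
  ],
)

```text
clock: 5.0
position: [0.5855, -0.2287, 0.1574]
tool_rot: [0.307, 3.124, -0.002]
force: [1.0, -1.7, 1.5]
width: 0.12
finger_force: 24.2
```

Converted, -0.04 m is -0.05, -0.03 m is -0.0375.

Request:
shift_gripper(
  motion=[
    {},
    {},
    {},
    {"pos": [0, 0, -0.0375]},
    {"pos": [0, 0, -0.05]},
    {"pos": [0.025, -0.05, -0.0125]},
    {"pos": [0.05, -0.0375, 0]},
    {},
  ],
  aperture=0.35,
  grip_n=60,
)

```text
clock: 5.8
position: [0.5034, -0.2916, 0.2377]
tool_rot: [-0.329, -3.119, 0.005]
force: [-1.2, -1.1, -0.4]
width: 0.354
finger_force: 0.0
```

```bash
python3 - <<'E'
from h import *
o=[]
for n,c in(("side",(275,270)),("top",(368,218))):
    p,d=eyes.capture(n);np.savez(n+"2.npz",p=p,d=d)
    a=p[c[1]-40:c[1]+40,c[0]-40:c[0]+40];o.append(cv2.convertScaleAbs(cv2.resize(a,(400,400),interpolation=cv2.INTER_CUBIC),alpha=1.6))
    for col in("red","yellow"):
        for ce,st,m in blobs(p,col,6):
            X=plane(n,ce,.144)[0]
            if X[1]<-.1: print(n,col,ce.round(1),st,X.round(4))
cv2.imwrite("pics/both2.png",np.hstack(o))
E
```

```text
side red [276.7 274.8] [275 272   4   7  25] [ 0.5315 -0.2201  0.144 ]
side yellow [290.1 273.8] [284 266  14  15 129] [ 0.5635 -0.2229  0.144 ]
top red [369.2 217.3] [368 216   4   4  11] [ 0.5349 -0.2168  0.144 ]
top yellow [372.  204.9] [366 197  13  15 142] [ 0.5667 -0.2246  0.144 ]
```

View pics/both2.png

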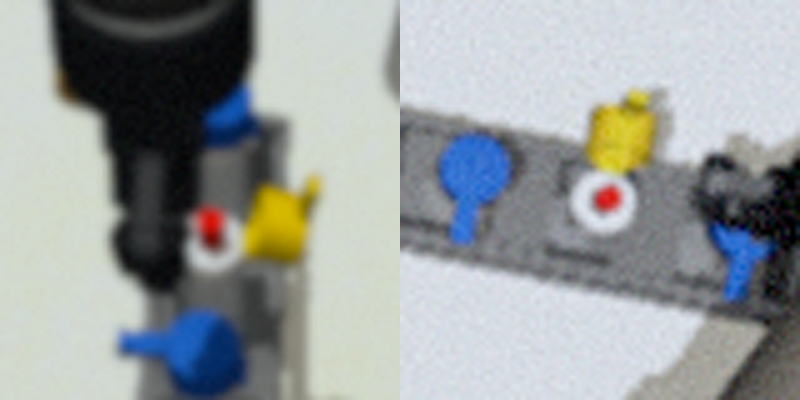

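Converted, 0.04 m is 0.05, 0.039 m is 0.0488.

Request:
shift_gripper(
  motion=[
    {"pos": [-0.0088, 0.05, 0]},
    {"pos": [-0.0088, 0.0488, 0]},
    {},
    {},
    {},
  ],
)

```text
clock: 6.4
position: [0.5417, -0.2101, 0.2371]
tool_rot: [-0.306, -3.126, 0.001]
force: [-0.4, -0.6, -0.4]
width: 0.349
finger_force: 0.0
```

Converted, 0.04 m is 0.05, -0.0085 m is -0.0106.

Request:
shift_gripper(
  motion=[
    {"pos": [0.0075, -0.0106, 0.0375]},
    {"pos": [0, 0, 0.05]},
    {"pos": [0, 0, 0.025]},
    {"pos": [0, 0, 0.0125]},
    {"pos": [0, 0, 0.0075]},
    {},
    {},
  ],
)

```text
clock: 7.1
position: [0.5348, -0.2179, 0.1325]
tool_rot: [0.307, 3.124, -0.001]
force: [0.4, -0.4, -0.7]
width: 0.352
finger_force: 0.0
```

```bash
python3 - <<'E'
from h import *
o=[]
for n,c in(("side",(275,270)),("top",(368,218))):
    p,d=eyes.capture(n)
    a=p[c[1]-40:c[1]+40,c[0]-40:c[0]+40];o.append(cv2.convertScaleAbs(cv2.resize(a,(400,400),interpolation=cv2.INTER_CUBIC),alpha=1.6))
cv2.imwrite("pics/both3.png",np.hstack(o))
E
```

```text
(no output)
```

View pics/both3.png

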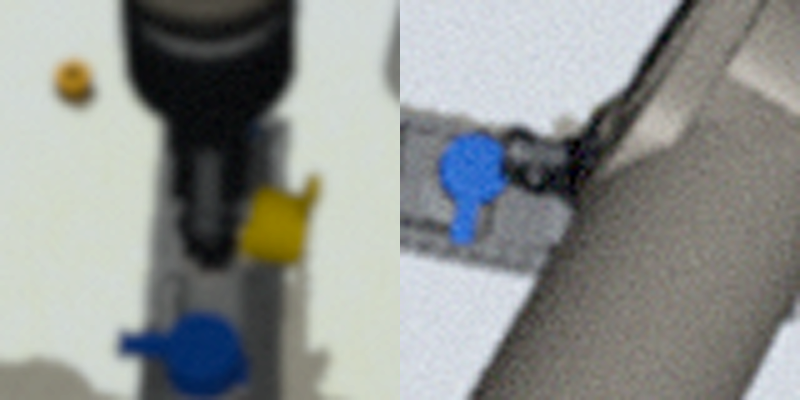

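Fingers straddle the head (side crop, (210,230)), clear of the cap. Now grip.

Converted, 0.002 m is 0.0025.

Request:
shift_gripper(
  motion=[
    {"pos": [0, 0, 0.0025]},
    {},
    {},
    {},
    {},
    {},
  ],
  aperture=0.0,
  grip_n=70,
)

```text
clock: 7.8
position: [0.5347, -0.2175, 0.1302]
tool_rot: [0.307, 3.125, -0.001]
force: [-0.6, 0.6, 5.6]
width: 0.126
finger_force: 68.4
```

```bash
python3 -c "
from h import *
s=monitor.sense();print(s['force'],s['moment'])"
```

```text
[-0.61353842  0.56235717  5.63942429] [0.02070671 0.00891946 0.04612898]
```

Request:
shift_gripper(
  motion=[
    {"pos": [0, 0, -0.025]},
    {"pos": [0, 0, -0.0375]},
    {"pos": [0, 0, -0.0375]},
    {"pos": [0, 0, -0.0375]},
    {"pos": [0, 0, -0.0375]},
    {},
    {},
  ],
)

```text
clock: 8.5
position: [0.5338, -0.2171, 0.2689]
tool_rot: [-0.307, -3.126, -0.0]
force: [-0.5, 0.2, -0.9]
width: 0.124
finger_force: 69.3
```

```bash
python3 - <<'E'
from h import *
s=monitor.sense();print(s['force'],s['moment'])
p,d=eyes.capture("side");np.savez("side4.npz",p=p,d=d);print(proj("side",s["position"]),proj("side",s["position"]-[0,0,.109]))
a=p[195:295,225:325];cv2.imwrite("pics/s4.png",cv2.convertScaleAbs(cv2.resize(a,(600,600),interpolation=cv2.INTER_CUBIC),alpha=1.7))
E
```

```text
[-0.49245028  0.15946526 -0.94403886] [-0.00283943  0.02844432 -0.01713466]
[[276.49201844 240.38305208]] [[277.32136515 269.73747377]]
```

View pics/s4.png

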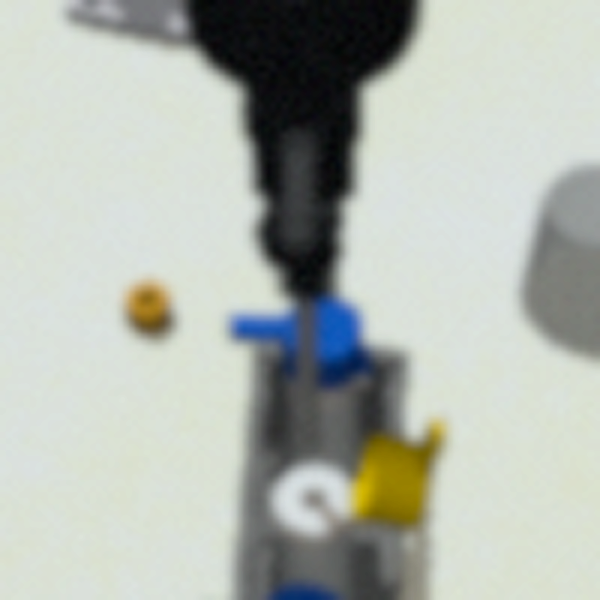

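The shank hangs straight below the fingers, tip near crop (308,440), i.e. pixel (276,268), close to the predicted (277,270). Transporting.

Converted, 0.035 m is 0.0438, -0.02 m is -0.025.

Request:
shift_gripper(
  motion=[
    {"pos": [0, 0, -0.025]},
    {"pos": [0.0038, 0.025, 0]},
    {"pos": [0.0075, 0.0438, 0]},
    {"pos": [0.0075, 0.0438, 0]},
    {"pos": [0.0075, 0.0438, 0]},
    {"pos": [0.0075, 0.0438, 0]},
    {"pos": [0.0075, 0.0438, 0]},
    {"pos": [0.0075, 0.0438, 0]},
  ],
)

```text
clock: 9.35
position: [0.5391, 0.0177, 0.287]
tool_rot: [-0.306, -3.122, 0.001]
force: [-0.2, 0.1, -0.7]
width: 0.12
finger_force: 69.3
```

Request:
shift_gripper(
  motion=[
    {"pos": [0.0075, 0.0438, 0]},
    {"pos": [0.0075, 0.0438, 0]},
    {"pos": [0.0075, 0.0438, 0]},
    {"pos": [0.0075, 0.0438, 0]},
    {"pos": [0.0075, 0.0438, 0]},
    {"pos": [0.0038, 0.0188, 0]},
    {},
    {},
  ],
)

```text
clock: 10.15
position: [0.545, 0.2063, 0.2883]
tool_rot: [-0.31, -3.125, 0.005]
force: [-0.1, -0.3, -0.2]
width: 0.125
finger_force: 69.3
```

Converted, 0.02 m is 0.025, -0.0073 m is -0.0091.

Request:
shift_gripper(
  motion=[
    {"pos": [-0.0091, -0.0036, 0.025]},
    {"pos": [0, 0, 0.025]},
    {},
    {},
    {},
  ],
)

```text
clock: 10.65
position: [0.5525, 0.2035, 0.2507]
tool_rot: [0.309, 3.124, 0.001]
force: [0.2, -0.2, -0.1]
width: 0.125
finger_force: 69.3
```

```bash
python3 - <<'E'
from h import *
s=monitor.sense();P=s["position"];print(P,s['force'],s['moment'])
o=[]
for n,c in(("side",(262,160)),("top",(206,212))):
    p,d=eyes.capture(n);np.savez(n+"5.npz",p=p,d=d);print(proj(n,[P,P-[0,0,.109],[.5515,.202,.13]]))
    h=30;a=p[c[1]-h:c[1]+h,c[0]-h:c[0]+h];o.append(cv2.convertScaleAbs(cv2.resize(a,(400,400),interpolation=cv2.INTER_CUBIC),alpha=1.6))
cv2.imwrite("pics/both5.png",np.hstack(o))
E
```

```text
[0.55248487 0.20351652 0.2507147 ] [ 0.20710878 -0.22327105 -0.05217836] [-0.06107801  0.01117802 -0.03295444]
[[260.43851414 133.15457787]
 [262.11055272 162.23595203]
 [262.03020345 165.4788337 ]]
[[196.89055523 206.24364185]
 [204.66864123 211.52237457]
 [206.00509189 212.4099705 ]]
```

View pics/both5.png

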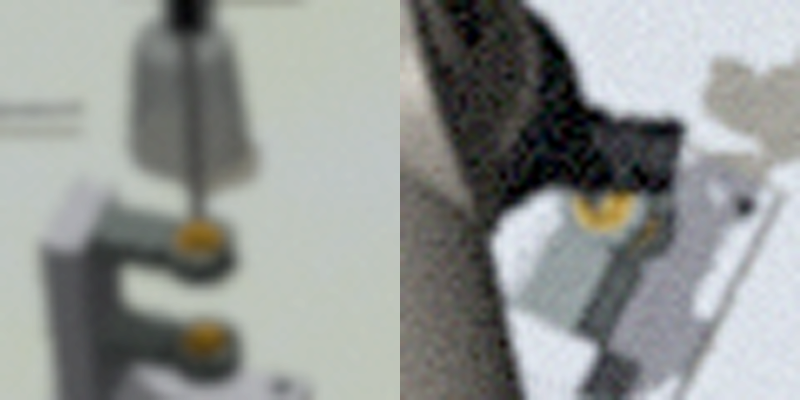

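Side crop: the shank and the upper bushing are both at column 197, tip at row about 215 just above the brass ring (row 238): aligned. Lower gently.

Converted, 0.005 m is 0.0063, 0.004 m is 0.005.

Request:
shift_gripper(
  motion=[
    {"pos": [0, -0.0013, 0.0063]},
    {"pos": [0, 0, 0.005]},
    {"pos": [0, 0, 0.0038]},
    {"pos": [0, 0, 0.0038]},
    {},
    {},
  ],
)

```text
clock: 11.35
position: [0.5514, 0.2036, 0.2341]
tool_rot: [-0.307, -3.126, 0.0]
force: [0.1, -0.3, -1.2]
width: 0.122
finger_force: 69.3
```

```bash
python3 -c "
from h import *
s=monitor.sense();print(s['force'],s['moment'])"
```

```text
[ 0.14397123 -0.34876716 -1.2404941 ] [ 0.01002945 -0.02613179 -0.02537877]
```

Converted, 0.003 m is 0.0038.

Request:
shift_gripper(
  motion=[
    {"pos": [0, 0, 0.0038]},
    {"pos": [0, 0, 0.0038]},
    {"pos": [0, 0, 0.0038]},
    {},
    {},
  ],
)

```text
clock: 11.85
position: [0.5512, 0.2032, 0.2248]
tool_rot: [-0.307, -3.126, 0.001]
force: [0.2, -1.1, -0.9]
width: 0.127
finger_force: 69.3
```

```bash
python3 -c "
from h import *
s=monitor.sense();print(s['force'],s['moment'])"
```

```text
[ 0.17975783 -1.14164308 -0.91714194] [-0.24392209 -0.05890897  0.00168311]
```

Converted, 0.005 m is 0.0063, -0.0008 m is -0.001.

Request:
shift_gripper(
  motion=[
    {"pos": [0, -0.001, 0]},
    {"pos": [0, 0, 0.0063]},
    {"pos": [0, 0, 0.0063]},
    {"pos": [0, 0, 0.0063]},
    {},
    {},
  ],
)

```text
clock: 12.45
position: [0.5511, 0.2028, 0.2099]
tool_rot: [-0.307, -3.126, 0.0]
force: [0.3, -0.3, -0.3]
width: 0.122
finger_force: 69.3
```

```bash
python3 -c "
from h import *
s=monitor.sense();print(s['force'],s['moment'])"
```

```text
[ 0.30791788 -0.259814   -0.3017071 ] [-0.04458269 -0.01828898  0.00800138]
```

Converted, 0.008 m is 0.01, 0.006 m is 0.0075.

Request:
shift_gripper(
  motion=[
    {"pos": [0, 0, 0.01]},
    {"pos": [0, 0, 0.01]},
    {"pos": [0, 0, 0.01]},
    {"pos": [0, 0, 0.0075]},
    {"pos": [0, 0, 0.0038]},
    {"pos": [0, 0, 0.0038]},
    {},
    {},
  ],
)

```text
clock: 13.25
position: [0.5513, 0.2028, 0.1743]
tool_rot: [0.307, 3.126, 0.0]
force: [-0.0, -0.2, -1.1]
width: 0.125
finger_force: 69.3
```

```bash
python3 -c "
from h import *
s=monitor.sense();print(s['force'],s['moment'])"
```

```text
[-0.02417632 -0.19651576 -1.14584943] [-0.11962314 -0.13042549 -0.03908712]
```

Tip now about 0.065; entering the lower bushing.

Converted, 0.003 m is 0.0038, 0.002 m is 0.0025.

Request:
shift_gripper(
  motion=[
    {"pos": [0, 0, 0.0038]},
    {"pos": [0, 0, 0.0038]},
    {"pos": [0, 0, 0.0025]},
    {"pos": [0, 0, 0.0025]},
    {},
    {},
  ],
)

```text
clock: 13.85
position: [0.5513, 0.2028, 0.1641]
tool_rot: [-0.307, -3.126, 0.0]
force: [0.4, -0.8, -1.6]
width: 0.126
finger_force: 69.3
```

```bash
python3 -c "
from h import *
s=monitor.sense();print(s['force'],s['moment'])"
```

```text
[ 0.36507063 -0.8347256  -1.58524988] [-0.10093828 -0.14123973  0.06969553]
```

Converted, 0.004 m is 0.005, -0.0003 m is -0.0004.

Request:
shift_gripper(
  motion=[
    {"pos": [0, -0.0004, 0.005]},
    {"pos": [0, 0, 0.005]},
    {"pos": [0, 0, 0.005]},
    {"pos": [0, 0, 0.0038]},
    {"pos": [0, 0, 0.0025]},
    {},
    {},
    {},
  ],
)

```text
clock: 14.65
position: [0.5512, 0.2024, 0.1472]
tool_rot: [-0.307, -3.127, 0.0]
force: [1.5, -0.3, -1.4]
width: 0.121
finger_force: 69.3
```

```bash
python3 - <<'E'
from h import *
s=monitor.sense();P=s["position"];print(P,s['force'],s['moment'],abs(s['dq']).max())
p,d=eyes.capture("side");print(proj("side",[P,[*P[:2],.142],[*P[:2],.13],[*P[:2],.05],[*P[:2],.038]]))
a=p[140:200,232:292];cv2.imwrite("pics/s6.png",cv2.convertScaleAbs(cv2.resize(a,(600,600),interpolation=cv2.INTER_CUBIC),alpha=1.7))
E
```

```text
[0.55119949 0.20239069 0.14719089] [ 1.51745812 -0.32773516 -1.43649377] [-0.15736876 -0.21968133  0.03275467] 0.0020691779138661778
[[261.66981524 161.13940679]
 [261.74566759 162.43846714]
 [261.91921972 165.41082542]
 [263.01562462 184.19092037]
 [263.17153091 186.86174468]]
```

View pics/s6.png

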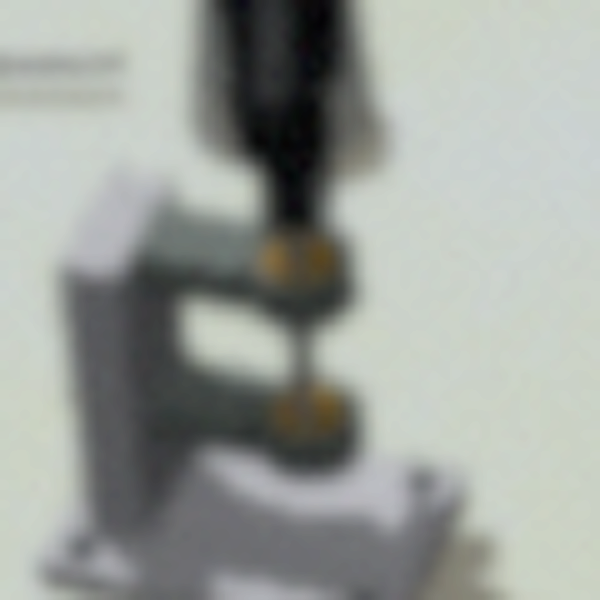

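The shank passes through both rings (crop (297,260) and (305,410)). Contact forces are low and the arm is at rest, so I'm handing in.

```bash
python3 -c "
from cell import arm, eyes, monitor, job
print(job.job_done())"
```

```text
the job is handed in; nothing more can be done
None
```

I flipped the yellow cap open, drew out the pin and threaded it down through both bushings, then handed the job in at about 14.7 s of the 61 s. It was still gripped, upright and at rest, with its tip about 12 mm below the lower bushing (estimated from the gripper height, not seen directly). The hand-in returned no verdict.

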